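# Clear the polishing bench

## Task

Clear up the polishing bench: put both polishing heads (yellow and white) in the blue tray, working face down and flat on its floor, stand both polish tins (red and green) upright on the floor of the wooden tray, and nest the orange cup upright in the grey holder cup, fully home. Set each thing down rather than dropping it, and leave the spray bottle and the varnished board where they are.

Things in the scene. Friction and masses are not known exactly. Their poses are not given: they have to be found in the camera images.
- foam_head: Yellow foam polishing head lying on its round working face: yellow disc 60 mm in diameter and 16 mm thick, on it a black plate 42 mm in diameter and 6 mm thick, and in the middle an upright black round hub 22 mm in diameter and 30 mm tall (its top 52 mm above the underside), by which it is lifted. About 80 g. Origin: centre of the underside, z up along the hub.
- felt_head: White felt polishing head lying on its round working face: white disc 60 mm in diameter and 16 mm thick, on it a black plate 42 mm in diameter and 6 mm thick, and in the middle an upright black round hub 22 mm in diameter and 30 mm tall (its top 52 mm above the underside), by which it is lifted. About 80 g. Origin: centre of the underside, z up along the hub.
- red_tin: Red polish tin, closed, an upright solid-sided cylinder 40 mm in diameter and 50 mm tall with a thin steel band near the top, about 120 g. Origin: centre of its underside, z up.
- green_tin: Green polish tin, closed, an upright solid-sided cylinder 40 mm in diameter and 50 mm tall with a thin steel band near the top, about 120 g. Origin: centre of its underside, z up.
- cup: Orange tapered mixing cup, empty, standing open end up: 95 mm tall, outside diameter 38 mm at the base and 54 mm at the rim (52 mm at 81 mm above the base), stiff wall 3 mm, about 50 g. Origin: centre of its underside, z up.
- head_tray: Blue plastic tray for polishing heads, open-topped, fixed to the table: outside 100 mm along its x, 170 mm along its y, 25 mm high; walls and floor 5 mm thick, so inside 90 x 160 mm with the floor 5 mm above its underside. Origin: centre of its underside, z up. Empty at the start; two heads fit side by side along its y, for instance 40 mm either side of the centre.
- tin_tray: Brown wooden tray for tins, open-topped, fixed to the table: outside 100 mm along its x, 170 mm along its y, 25 mm high; walls and floor 5 mm thick, so inside 90 x 160 mm with the floor 5 mm above its underside. Origin: centre of its underside, z up. Empty at the start; two tins fit side by side along its y, for instance 40 mm either side of the centre.
- cup_holder: Grey tapered holder cup on a plywood base 110 x 110 x 10 mm, fixed to the table. Its rim is 70 mm above the base's underside, 62 mm wide inside, 68 outside; it narrows to 45 mm at its floor, 14 mm above the base's underside. The orange cup stands on that floor, 3 mm clear all round, and sticks out 39 mm. Origin: centre of the base's underside, on the holder's axis; z up.
- sprayer: Bystander: white trigger spray bottle with blue collar, loose, 80 mm in diameter, about 220 mm tall, standing to the robot's right of the work. Origin: centre of its underside.
- wood_piece: Bystander: loose dark varnished wooden board 50 mm (its x) x 260 mm (its y) x 18 mm, lying flat beyond the work. Origin: centre of its underside.
Things that resemble listed ones, but are neither listed nor needed, are in the scene too. What is shaped like the green_tin but purple is not meant.

How it is judged:
At the end, for the whole second after the job is handed in: Heads on the blue tray's floor and tins on the wooden tray's floor (underside below 11 mm over the tray's underside), cup in the holder (underside below 19 mm over the base's underside, centred to 7 mm); all tilted under 0.15 rad, released and at rest (x of foam_head in the frame of head_tray between -0.018 and 0.018 m and y of foam_head in the frame of head_tray between -0.053 and 0.053 m and z of each of foam_head, felt_head in the frame of head_tray below 0.011 m and angle between each of foam_head, felt_head, red_tin, green_tin, cup's own z axis and vertical below 0.15 rad and x of felt_head in the frame of head_tray between -0.018 and 0.018 m and y of felt_head in the frame of head_tray between -0.053 and 0.053 m and x of red_tin in the frame of tin_tray between -0.028 and 0.028 m and y of red_tin in the frame of tin_tray between -0.063 and 0.063 m and z of each of red_tin, green_tin in the frame of tin_tray below 0.011 m and x of green_tin in the frame of tin_tray between -0.028 and 0.028 m and y of green_tin in the frame of tin_tray between -0.063 and 0.063 m and horizontal distance between cup and cup_holder below 0.007 m and z of cup in the frame of cup_holder below 0.019 m and linear speed of each of foam_head, felt_head, red_tin, green_tin, cup below 0.02 m/s and contact force between the fingers and foam_head below 0.05 N and contact force between the fingers and felt_head below 0.05 N and contact force between the fingers and red_tin below 0.05 N and contact force between the fingers and green_tin below 0.05 N and contact force between the fingers and cup below 0.05 N); the robot touches nothing.
It fails at once if the spray bottle or the varnished board is moved more than 20 mm (distance of any of sprayer, wood_piece from where it was at the start of the episode above 0.02 m).
It fails at once if a thing is dropped: it moves faster than 0.7 m/s (a free fall of about 25 mm) while the fingers do not touch it ((linear speed of foam_head above 0.7 m/s and contact force between the fingers and foam_head below 0.05 N) or (linear speed of felt_head above 0.7 m/s and contact force between the fingers and felt_head below 0.05 N) or (linear speed of red_tin above 0.7 m/s and contact force between the fingers and red_tin below 0.05 N) or (linear speed of green_tin above 0.7 m/s and contact force between the fingers and green_tin below 0.05 N) or (linear speed of cup above 0.7 m/s and contact force between the fingers and cup below 0.05 N)).
It also fails if it takes over 115 s, if anything falls off the work surface, if the arm or the gripper's body presses on something with over 40 N, if the wrist force passes 120 N, or if a joint passes its speed limit or range.

## Robot

A 6-joint arm with a two-finger parallel gripper is mounted at the origin on the work surface. World frame = base frame: x ahead of the robot, y to its left, z up, the work surface at z = 0. Lengths are in m, angles in rad, forces in N, time in s.
With the tool pointing down it reaches from about 0.3 to 0.875 m from the base axis. Payload 6.4 kg.
Tool frame: the origin (TCP) lies on the front face of the gripper's body, between the roots of the fingers; the fingertips stand 73 mm ahead of it and the grasp point (between the pads) lies ctrl.pinch_z ahead of it (ctrl.pinch_z is the distance from the TCP to the grasp point, in m); z points along the fingers, x is the direction in which the jaws open and shut, and the axes are right-handed (so a half turn about z gives the same grasp; the last joint's range is limited). The gripper opens to 85 mm and grips with 20 to 120 N. Pads are 22 mm wide; open, the fingers measure 114 mm over their backs; the gripper's body (76 mm by 85 mm) begins 54 mm behind the grasp point. The pads swing forward as they close: fully open they stand 13 mm farther back than shut.
Start: joints at [-1.367, 0.181, 1.607, -0, 1.354, -0.206], TCP at [0.229, -0.527, 0.304] pointing down, gripper open.
Joint ranges: [-2.99, 2.99], [-0.89, 2.07], [0.3, 2.58], [-1.14, 4.28], [0, 2.63], [-3.12, 3.12]. Speed limits (rad/s): [2.57, 2.57, 3.01, 3.14, 3.14, 3.14].

## Interface

Orientations are given as a unit quaternion [w, x, y, z].
In Python, from bench import ctrl gives the robot as it stands.
- The arm moves only by the tool move_arm, never from a script. Its argument "rows" is text: rows parted by semicolons, each of 7 numbers parted by spaces: the shift along the tool's x, y, z in cm, then the turn, a rotation vector about the tool's x, y, z in degrees, then the opening, from 0 (shut) to 1 (fully open). In form: x y z rx ry rz grip; .... A call has 1 to 20 rows; each row shifts and turns the commanded pose from where the row before left it, along the tool's axes as they then stand; what a row does not reach is not made up. A row lasts 1/10 s, in which the tool goes at most 50 mm and 8.59 degrees, less where a joint would pass 70% of its speed; a pose out of reach is approached as far as the arm can. A call with a gripper value outside its range is refused whole. The fingers move at their own pace and stop on an object; the grip force is fixed at half the most. Time passes only in rows, so rows that do not move let the fingers close. It gives the time, the measured TCP pose, the force and the opening at its end, in the units of the state.
- ctrl.get_obs(): the state, without advancing time (a new reading comes with each control period).
- ctrl.camera(name): name is "side" or "top"; returns a dict with "color" (420x560x3 uint8, blue, green, red), "fx", "fy", "cx", "cy" (pixels), "rvec" (rotation vector, rad) and "tvec" (3), from world to camera coordinates, as OpenCV has them. Camera axes: x right, y down, z forward; pixel columns grow to the right and rows downward; lengths in m; the calibration is good to about 2 mm. A picture is of the moment at which its call begins. There is no depth.
- ctrl.hand_in(): hands the job in, once; it reports no verdict.
Trained networks look in the newest picture that a camera, given by its name, has taken for a name from the list of things; names that differ only in an ending like _2 or _b are one class to them, and where a whole thing is asked for, a point or a joint stands for the part that bears it (a point fixed in the world has none). Each returns a list of dicts, best first, with "confidence" (0 to 1); they miss things now and then, are a little off and sometimes report something else, mostly with a low value. They report only what shows in the picture. A call takes as long as a camera call. They do not tell look-alikes from the thing itself.
- ctrl.look_for(camera, query): "bbox" ([left, top, right, bottom] in pixels, round what is visible of it).
- ctrl.trace(camera, query): "region" (420x560 bool, what is visible of it) and "bbox" ([left, top, right, bottom] in pixels, round what is visible of it).
The state is a dict: "time_s": time; "q": joint angles; "dq": joint speeds; "joint_efforts": joint torques, N m; "eef_pos": TCP position; "eef_rot": TCP orientation; "wrist_force": force on the tool from outside, world axes, zero at the start; "torque": the same for the moment, N m; "opening": opening from 0.0 (shut) to 1.0 (fully open).
Only numpy, scipy, OpenCV 4.12 (cv2) and the standard library are available. Lean on these libraries where they do the work, as an engineer would, in place of code of your own. Each camera call takes 0.05 s, during which the arm holds its last target.

## Working session

There is one attempt and no reset: what is moved stays moved. The work goes in short steps, Python scripts to look and compute and a tool call to move; the robot and the scene stay as the last step left them, time stands still between calls to the robot, and variables do not carry over. Pictures are saved under pics/ and viewed, and the job is handed in when it is done.

Besides the shell and the picture viewer there is one more tool, called by a JSON object that holds its "api" and its "payload", one argument or row to a line. move_arm: Moves the arm, as the interface text tells. Its arguments: {"type":"object","properties":{"rows":{"type":"string"}},"required":["rows"]}

```bash
mkdir -p pics; ls; python3 - <<'E'
from bench import ctrl
import cv2
print(ctrl.pinch_z, ctrl.get_obs())
for n in("side","top"):
    c=ctrl.camera(n); cv2.imwrite(f"pics/{n}0.png",c["color"])
    print(n,{k:v for k,v in c.items() if k!="color"})
E
```

```text
pics
0.0539 {'time_s': 0.0, 'q': array([-1.36729000e+00,  1.81554132e-01,  1.60802966e+00,  1.68286639e-05,
        1.35376404e+00, -2.06288483e-01]), 'dq': array([-3.66133805e-04, -8.02195322e-04,  2.01746528e-03,  6.31626144e-05,
        6.42947062e-05,  8.78843804e-04]), 'joint_efforts': array([ 1.39482170e-03, -4.44868326e+01, -3.51340806e+01, -2.21854420e-04,
        9.07221751e-03,  2.19787346e-06]), 'eef_pos': array([ 0.22902974, -0.52695221,  0.3029662 ]), 'eef_rot': array([-6.27212277e-04,  8.36186797e-01, -5.48444046e-01, -6.13867571e-04]), 'wrist_force': array([ 0.00602816,  0.38287289, -0.49466368]), 'torque': array([ 0.0093541 , -0.04805781,  0.00787532]), 'opening': 1.0026499316261266}
side {'fx': 504.98428058846923, 'fy': 504.98428058846923, 'cx': 285.9465814535496, 'cy': 210.3592560893731, 'rvec': array([ 0.91264991, -2.2869033 ,  1.31068376]), 'tvec': array([0.33779863, 0.25247628, 1.04752281])}
top {'fx': 422.8441873402057, 'fy': 422.8441873402057, 'cx': 278.48879141359447, 'cy': 208.58016250287022, 'rvec': array([ 2.17341059, -2.13941217,  0.16610571]), 'tvec': array([-0.12614508,  0.54748561,  1.24154088])}
```

View pics/side0.png

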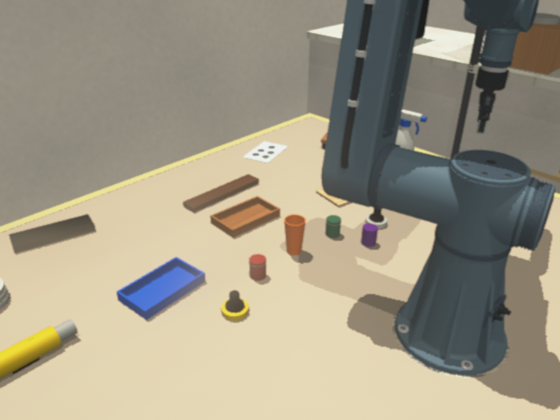

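View pics/top0.png

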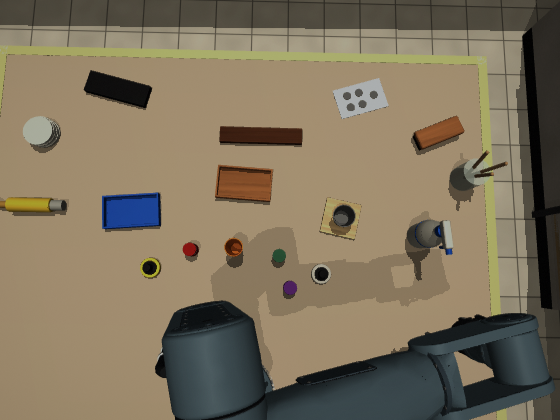

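```bash
cat > h.py <<'E'
import numpy as np, cv2
from scipy.optimize import least_squares
from scipy.spatial.transform import Rotation as R
from bench import ctrl
def circ(r,z,n=48):
    a=np.linspace(0,2*np.pi,n,endpoint=False); return np.c_[r*np.cos(a),r*np.sin(a),np.full(n,z)]
def box(x,y,z0,z1):
    return np.array([[i*x/2,j*y/2,k] for i in(-1,1) for j in(-1,1) for k in(z0,z1)])
head=np.vstack([circ(.03,0),circ(.03,.016),circ(.021,.022),circ(.011,.052)])
tin=np.vstack([circ(.02,0),circ(.02,.05)])
cupm=np.vstack([circ(.019,0),circ(.027,.095)])
hold=np.vstack([box(.11,.11,0,.01),circ(.034,.07)])
tray=box(.1,.17,0,.025)
M=dict(foam_head=head,felt_head=head,red_tin=tin,green_tin=tin,cup=cupm,cup_holder=hold,head_tray=tray,tin_tray=tray)
def proj(c,P):
    K=np.array([[c['fx'],0,c['cx']],[0,c['fy'],c['cy']],[0,0,1]])
    return cv2.projectPoints(np.asarray(P,float).reshape(-1,3),c['rvec'],c['tvec'],K,None)[0].reshape(-1,2)
def ray(c,uv):
    Rm=cv2.Rodrigues(c['rvec'])[0]; o=-Rm.T@c['tvec']
    d=Rm.T@np.array([(uv[0]-c['cx'])/c['fx'],(uv[1]-c['cy'])/c['fy'],1]); return o,d
def onz(c,uv,z):
    o,d=ray(c,uv); return o+d*(z-o[2])/d[2]
def place(m,p):
    y=p[3] if len(p)>3 else 0
    return m@R.from_euler('z',y).as_matrix().T+p[:3]
E
python3 - <<'E'
from h import *
C={n:ctrl.camera(n) for n in("side","top")}
import pickle
D={}
for q in M:
    for n in C:
        r=ctrl.trace(n,q); D[q,n]=r
        for d in r:
            b=d['bbox'];print(q,n,round(d['confidence'],2),np.round(b,1),int(d['region'].sum()),'ground',np.round(onz(C[n],((b[0]+b[2])/2,(b[1]+b[3])/2),0.025),3))
pickle.dump((C,D),open('d.pkl','wb'))
for n in C:
    print(n,ray(C[n],(0,0))[0])
E
```

```text
foam_head side 0.85 [216.6 288.8 251.1 322.3] 619 ground [0.359 0.273 0.025]
foam_head side 0.45 [119.  253.8 205.4 321.7] 2858 ground [0.517 0.343 0.025]
foam_head top 0.73 [138.3 258.3 162.7 276.3] 338 ground [0.368 0.262 0.025]
felt_head side 0.49 [362.9 209.2 389.4 228.7] 277 ground [ 0.342 -0.233  0.025]
felt_head top 0.88 [310.4 263.4 330.2 281. ] 273 ground [ 0.361 -0.246  0.025]
red_tin side 0.83 [250.2 253.7 265.5 279.3] 394 ground [0.421 0.142 0.025]
green_tin side 0.92 [360.9 221.6 380.1 248.6] 366 ground [ 0.307 -0.156  0.025]
green_tin side 0.85 [324.1 216.6 340.7 239.4] 344 ground [ 0.4   -0.113  0.025]
green_tin side 0.73 [184.5 174.8 257.2 209.6] 1052 ground [ 0.76  -0.035  0.025]
green_tin top 0.56 [273.7 246.6 286.4 260.5] 126 ground [ 0.414 -0.124  0.025]
green_tin top 0.48 [280.3 281.4 296.  295.4] 160 ground [ 0.311 -0.15   0.025]
cup top 0.73 [220.7 237.2 241.5 257.1] 260 ground [0.431 0.024 0.025]
cup top 0.53 [404.6 219.5 452.7 254. ] 1213 ground [ 0.472 -0.577  0.025]
cup_holder side 0.75 [319.1 187.3 347.  205.1] 195 ground [ 0.507 -0.251  0.025]
cup_holder top 0.92 [321.8 197.9 362.9 239.7] 1223 ground [ 0.523 -0.314  0.025]
head_tray top 0.6 [102.3 193.7 159.9 232.8] 2003 ground [0.529 0.33  0.025]
tin_tray side 0.65 [210.  198.1 279.4 235.7] 1634 ground [0.607 0.011 0.025]
side [-0.27112691  0.80248579  0.74676836]
top [ 0.3722235  -0.09961532  1.30713552]
```

```bash
python3 - <<'E'
from h import *
import pickle
C,D=pickle.load(open('d.pkl','rb'))
a=C['top']['color'][150:310,90:370]; cv2.imwrite('pics/topz.png',cv2.resize(a,None,fx=2.8,fy=2.8,interpolation=cv2.INTER_CUBIC))
a=C['side']['color'][170:330,110:400]; cv2.imwrite('pics/sidez.png',cv2.resize(a,None,fx=2.7,fy=2.7,interpolation=cv2.INTER_CUBIC))
E
```

```text
(no output)
```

View pics/topz.png

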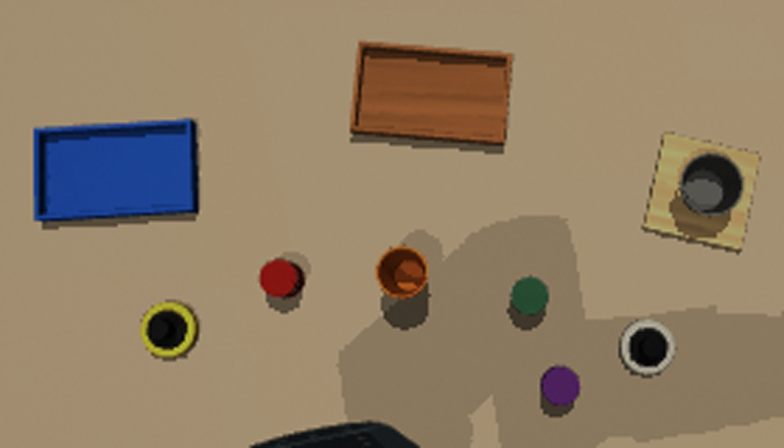

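View pics/sidez.png

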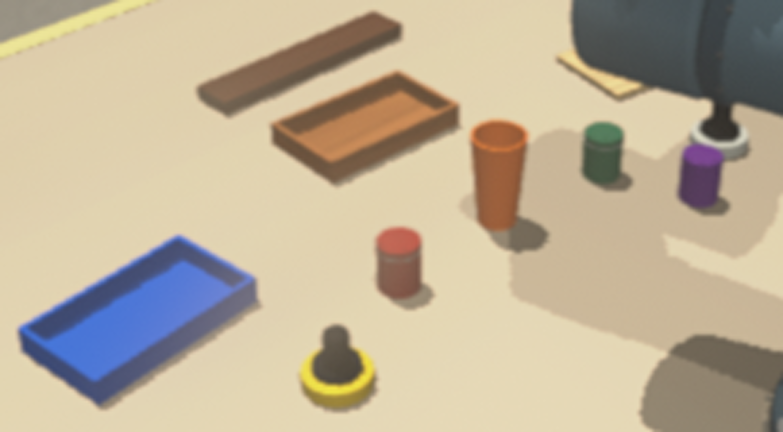

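```bash
cat >> h.py <<'E'
from scipy.optimize import minimize
disc=np.vstack([circ(.03,0),circ(.03,.016)])
# hue lo,hi, smin, vmin, vmax
COL=dict(foam_head=(22,35,150,70,256),felt_head=None,red_tin=(172,8,110,50,256),green_tin=(55,95,60,25,256),cup=(4,15,150,50,256),head_tray=(100,130,120,30,256),tin_tray=(5,16,120,30,256))
FM=dict(M); FM['foam_head']=FM['felt_head']=disc
S=4
def cmask(img,q,roi):
    l,t,r,b=[int(v) for v in roi]; a=cv2.resize(img[t:b,l:r],None,fx=S,fy=S,interpolation=cv2.INTER_CUBIC)
    h,s,v=[x.astype(int) for x in cv2.split(cv2.cvtColor(a,cv2.COLOR_BGR2HSV))]
    if q=='felt_head': m=(s<45)&(v>110)
    else:
        lo,hi,sm,vm,vx=COL[q]; hh=(h>=lo)&(h<=hi) if lo<hi else (h>=lo)|(h<=hi)
        m=hh&(s>sm)&(v>vm)
    m=m.astype(np.uint8)
    m=cv2.morphologyEx(m,cv2.MORPH_OPEN,np.ones((3,3)))
    n,lab,st,_=cv2.connectedComponentsWithStats(m)
    if n<2: return None
    k=1+st[1:,4].argmax(); pts=np.argwhere(lab==k)[:,::-1]
    out=np.zeros_like(m); cv2.fillConvexPoly(out,cv2.convexHull(pts.astype(np.int32)),1)
    return out
def iou_fit(Cs,q,p0,pad=25,free=None,dbg=None):
    """Cs dict name->cam; p0 x,y,z,yaw"""
    dat=[]
    for n,c in Cs.items():
        u=proj(c,place(FM[q],p0)); roi=[max(0,u[:,0].min()-pad),max(0,u[:,1].min()-pad),u[:,0].max()+pad,u[:,1].max()+pad]
        roi=np.array(roi).astype(int); m=cmask(c['color'],q,roi)
        if m is None: print('nomask',q,n); continue
        dat.append((n,c,roi,m))
    free=free if free is not None else [0,1,2]
    def ren(c,roi,shape,p):
        u=(proj(c,place(FM[q],p))-roi[:2]+.5)*S-.5
        o=np.zeros(shape,np.uint8); cv2.fillConvexPoly(o,cv2.convexHull((u*16).round().astype(np.int32)),1,cv2.LINE_8,4); return o
    def full(x):
        p=np.array(p0,float).copy(); p[free]+=np.array(x); return p
    def cost(x):
        p=full(x);t=0
        for n,c,roi,m in dat:
            o=ren(c,roi,m.shape,p); t+=1-(o&m).sum()/max(1,(o|m).sum())
        return t/len(dat)
    sx=np.array([.012,.012,.012,.1])[free]
    best=None
    for s in (1,.4):
        x0=np.zeros(len(free)) if best is None else best.x
        sim=np.vstack([x0]+[x0+s*sx[i]*np.eye(len(free))[i] for i in range(len(free))])
        best=minimize(cost,x0,method='Nelder-Mead',options=dict(initial_simplex=sim,xatol=2e-4,fatol=1e-4,maxiter=300))
    if dbg:
        for n,c,roi,m in dat:
            o=ren(c,roi,m.shape,full(best.x)); a=cv2.resize(c['color'][roi[1]:roi[3],roi[0]:roi[2]],(m.shape[1],m.shape[0]))
            for mm,col in((m,(255,255,0)),(o,(255,0,255))):
                cv2.drawContours(a,cv2.findContours(mm,0,1)[0],-1,col,1)
            cv2.imwrite(f'pics/{dbg}_{q}_{n}.png',a)
    return full(best.x),best.fun
E
python3 - <<'E'
from h import *
import pickle
C,D=pickle.load(open('d.pkl','rb'))
P0=dict(foam_head=[.36,.27,0,0],red_tin=[.42,.14,0,0],green_tin=[.41,-.12,0,0],cup=[.43,.025,0,0],head_tray=[.53,.33,0,0],tin_tray=[.61,.01,0,0],felt_head=[.36,-.24,0,0])
import os
for q,p in P0.items():
    fr=[0,1,2,3] if 'tray' in q else [0,1,2]
    for cs in (['top','side'],['top'],['side']):
        f=fr if len(cs)>1 else [i for i in fr if i!=2]
        print(q,cs,*[np.round(v,4) for v in iou_fit({n:C[n] for n in cs},q,p,free=f,pad=15,dbg='a' if len(cs)>1 else None)])
import glob
L=[cv2.resize(cv2.imread(f),(190,190)) for f in sorted(glob.glob('pics/a_*.png'))]; print(sorted(glob.glob('pics/a_*.png')))
while len(L)%4: L.append(L[0]*0)
cv2.imwrite('pics/m1.png',np.vstack([np.hstack(L[i:i+4]) for i in range(0,len(L),4)])[:760])
E
```

```text
foam_head ['top', 'side'] [0.3672 0.267  0.0012 0.    ] 0.192
foam_head ['top'] [0.3679 0.2682 0.     0.    ] 0.0839
foam_head ['side'] [0.3693 0.2622 0.     0.    ] 0.2891
red_tin ['top', 'side'] [0.423  0.1446 0.0067 0.    ] 0.4397
red_tin ['top'] [0.4237 0.1481 0.     0.    ] 0.1782
red_tin ['side'] [0.4661 0.1004 0.     0.    ] 0.6648
green_tin ['top', 'side'] [ 0.4088 -0.1203 -0.004   0.    ] 0.4353
green_tin ['top'] [ 0.4086 -0.1197  0.      0.    ] 0.1012
green_tin ['side'] [ 0.449  -0.1819  0.      0.    ] 0.7547
cup ['top', 'side'] [ 0.4294  0.011  -0.0023  0.    ] 0.1238
cup ['top'] [0.4293 0.0107 0.     0.    ] 0.024
cup ['side'] [0.4301 0.0057 0.     0.    ] 0.2203
head_tray ['top', 'side'] [ 0.54    0.3344 -0.0006  0.0772] 0.1554
head_tray ['top'] [0.5397 0.335  0.     0.0746] 0.0244
head_tray ['side'] [0.5592 0.3287 0.     0.1021] 0.2639
tin_tray ['top', 'side'] [ 0.6299 -0.0093  0.0085 -0.0641] 0.2163
tin_tray ['top'] [ 0.6316 -0.0091  0.     -0.0646] 0.01
tin_tray ['side'] [ 0.6469 -0.0306  0.      0.004 ] 0.4005
felt_head ['top', 'side'] [ 0.3553 -0.2508 -0.0022  0.    ] 0.1645
felt_head ['top'] [ 0.3566 -0.2489  0.      0.    ] 0.1153
felt_head ['side'] [ 0.3521 -0.2489  0.      0.    ] 0.1999
['pics/a_cup_side.png', 'pics/a_cup_top.png', 'pics/a_felt_head_side.png', 'pics/a_felt_head_top.png', 'pics/a_foam_head_side.png', 'pics/a_foam_head_top.png', 'pics/a_green_tin_side.png', 'pics/a_green_tin_top.png', 'pics/a_head_tray_side.png', 'pics/a_head_tray_top.png', 'pics/a_red_tin_side.png', 'pics/a_red_tin_top.png', 'pics/a_tin_tray_side.png', 'pics/a_tin_tray_top.png']
```

View pics/m1.png

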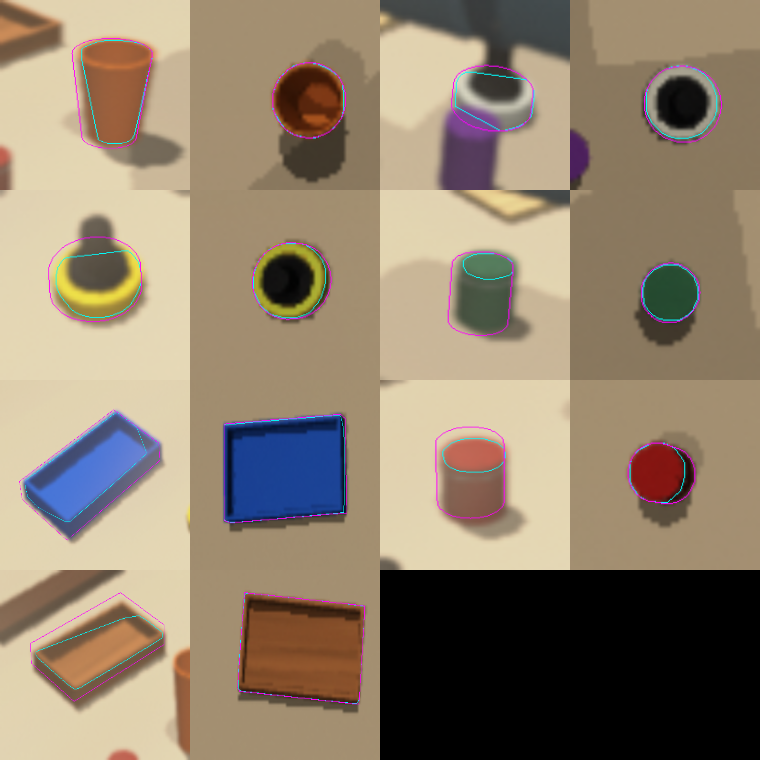

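```bash
cat >> h.py <<'E'
FM['foam_head']=FM['felt_head']=head
def cmask(img,q,roi):
    l,t,r,b=[int(v) for v in roi]; a=cv2.resize(img[t:b,l:r],None,fx=S,fy=S,interpolation=cv2.INTER_CUBIC)
    L,A,B=[x.astype(int) for x in cv2.split(cv2.cvtColor(a,cv2.COLOR_BGR2LAB))]
    tb=img[t:b,l:r]; la=cv2.cvtColor(tb,cv2.COLOR_BGR2LAB).reshape(-1,3).astype(int)
    bg=np.median(la[la[:,0]>80],axis=0)
    da,db=A-bg[1],B-bg[2]; ch=np.hypot(da,db)
    if q=='foam_head': m=(db>18)|(L<75)
    elif q=='felt_head': m=((db<-9)&(abs(da)<8)&(L>90))|(L<70)
    elif q=='red_tin': m=(da>8)
    elif q=='green_tin': m=(da<-6)
    elif q=='cup': m=(da>10)
    elif q=='head_tray': m=(db<-15)
    elif q=='tin_tray': m=(da>6)
    m=m.astype(np.uint8)
    m=cv2.morphologyEx(m,cv2.MORPH_OPEN,np.ones((5,5)))
    n,lab,st,_=cv2.connectedComponentsWithStats(m)
    if n<2: return None
    k=1+st[1:,4].argmax(); pts=np.argwhere(lab==k)[:,::-1]
    out=np.zeros_like(m); cv2.fillConvexPoly(out,cv2.convexHull(pts.astype(np.int32)),1)
    return out
E
cat > fit.py <<'E'
from h import *
import sys
def run(C,P0,dbg,pads=12,both=True):
    L=[];out={}
    for q,p in P0.items():
        fr=[0,1,2,3] if 'tray' in q else [0,1,2]
        for cs in (['top','side'],['top'],['side']):
            f=fr if len(cs)>1 else [i for i in fr if i!=2]
            r=iou_fit({n:C[n] for n in cs},q,p,free=f,pad=pads,dbg=dbg if len(cs)>1 else None)
            print(q,cs,*[np.round(v,4) for v in r]); out[q,'+'.join(cs)]=r
        for n in('side','top'): L.append(cv2.resize(cv2.imread(f'pics/{dbg}_{q}_{n}.png'),(190,190)))
    while len(L)%4: L.append(L[0]*0)
    cv2.imwrite(f'pics/m_{dbg}.png',np.vstack([np.hstack(L[i:i+4]) for i in range(0,len(L),4)])[:760])
    return out
E
python3 - <<'E'
from fit import *
import pickle
C,D=pickle.load(open('d.pkl','rb'))
P0=dict(foam_head=[.367,.267,0,0],red_tin=[.424,.148,0,0],green_tin=[.409,-.12,0,0],cup=[.43,.011,0,0],head_tray=[.54,.334,0,.07],tin_tray=[.63,-.01,0,-.06],felt_head=[.356,-.25,0,0])
run(C,P0,'b')
E
```

```text
foam_head ['top', 'side'] [0.3677 0.2668 0.0028 0.    ] 0.2131
foam_head ['top'] [0.3684 0.2681 0.     0.    ] 0.091
foam_head ['side'] [0.3688 0.2631 0.     0.    ] 0.3138
red_tin ['top', 'side'] [0.4221 0.1448 0.001  0.    ] 0.1642
red_tin ['top'] [0.4238 0.1473 0.     0.    ] 0.1512
red_tin ['side'] [0.4214 0.1428 0.     0.    ] 0.0604
green_tin ['top', 'side'] [ 4.087e-01 -1.206e-01 -4.000e-04  0.000e+00] 0.1113
green_tin ['top'] [ 0.409  -0.1205  0.      0.    ] 0.0162
green_tin ['side'] [ 0.407  -0.1236  0.      0.    ] 0.157
cup ['top', 'side'] [ 0.4288  0.0103 -0.0007  0.    ] 0.0816
cup ['top'] [0.4295 0.0108 0.     0.    ] 0.0267
cup ['side'] [0.4267 0.0085 0.     0.    ] 0.0744
head_tray ['top', 'side'] [ 5.387e-01  3.331e-01 -3.000e-04  7.560e-02] 0.0426
head_tray ['top'] [0.54   0.3351 0.     0.0886] 0.029
head_tray ['side'] [0.5368 0.3316 0.     0.0736] 0.0226
tin_tray ['top', 'side'] [ 0.6309 -0.0091  0.0073 -0.0639] 0.1347
tin_tray ['top'] [ 0.6327 -0.0086  0.     -0.0685] 0.018
tin_tray ['side'] [ 0.6483 -0.0293  0.     -0.0707] 0.2167
felt_head ['top', 'side'] [ 0.3655 -0.2484  0.024   0.    ] 0.4963
felt_head ['top'] [ 0.3641 -0.2457  0.      0.    ] 0.5337
felt_head ['side'] [ 0.3865 -0.2838  0.      0.    ] 0.4377
```

View pics/m_b.png

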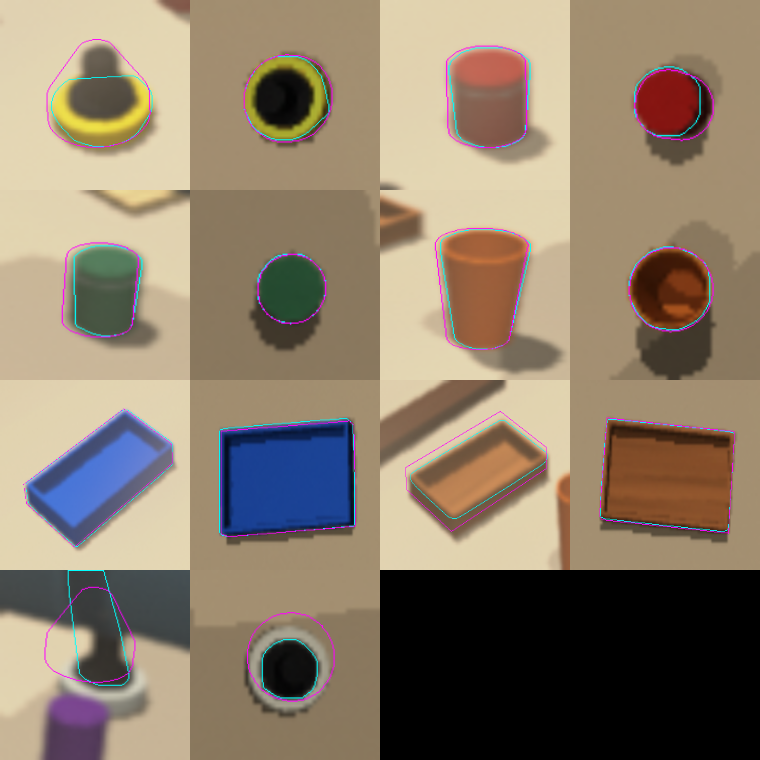

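{"api": "move_arm", "payload": {
  "rows": "0 0 2.6 0 0 5.85 1; 0 0 2.6 0 0 5.85 1; 0 0 2.6 0 0 5.85 1; 0 0 2.6 0 0 5.85 1; -3.1 -1.4 0 0 0 0 1; -3.1 -1.4 0 0 0 0 1; -3.1 -1.4 0 0 0 0 1; -3.1 -1.4 0 0 0 0 1; -3.1 -1.4 0 0 0 0 1; -3.1 -1.4 0 0 0 0 1; -3.1 -1.4 0 0 0 0 1; -3.1 -1.4 0 0 0 0 1; -2.9 -1.5 0 0 0 0 1; 0 0 0 0 0 0 1; 0 0 0 0 0 0 1; 0 0 0 0 0 0 1"
}}

```text
time_s: 2.6
eef_pos: [0.3557, -0.2511, 0.2001]
eef_rot: [0.0, 0.707, -0.707, 0.0]
wrist_force: [-0.7, 0.5, 0.6]
opening: 1.002
```

```bash
cat > snap.py <<'E'
from h import *
import sys,pickle
def tool():
    o=ctrl.get_obs(); w,x,y,z=o['eef_rot']; Rm=R.from_quat([x,y,z,w]).as_matrix()
    return o,Rm
if __name__=='__main__':
    t=sys.argv[1]
    C={n:ctrl.camera(n) for n in("side","top")}
    pickle.dump(C,open(f'{t}.pkl','wb'))
    a=np.hstack([cv2.resize(C[n]['color'],None,fx=.714,fy=.714) for n in C]); 
    for n in C: cv2.imwrite(f'pics/{t}_{n}.png',C[n]['color'])
    o,Rm=tool(); print(o['time_s'],np.round(o['eef_pos'],4),np.round(Rm,3).tolist(),o['opening'],np.round(o['wrist_force'],2),ctrl.pinch_z,np.round(o['q'],2))
E
python3 snap.py s1
```

```text
2.7 [ 0.3555 -0.2513  0.2   ] [[-0.0, -1.0, 0.0], [-1.0, 0.0, -0.0], [0.0, -0.0, -1.0]] 0.9956339082795629 [ 0.08  0.24 -0.05] 0.0539 [-0.89 -0.01  2.04 -0.    1.11  0.68]
```

View pics/s1_side.png

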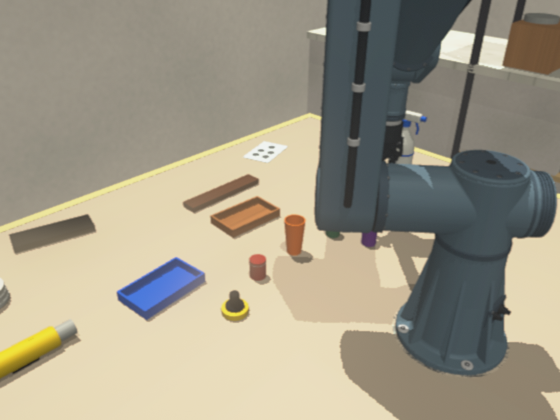

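View pics/s1_top.png

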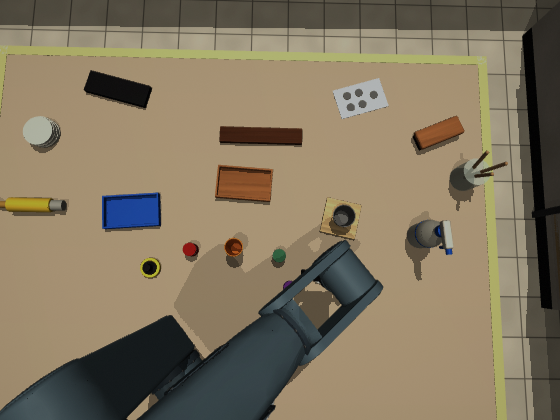

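{"api": "move_arm", "payload": {
  "rows": "0 0 2 0 0 0 0.7; 0 0 2 0 0 0 0.7; 0 0 2 0 0 0 0.7; 0 0 2 0 0 0 0.7; 0 0 1 0 0 0 0.7; 0 0 0.8 0 0 0 0.7; 0 0 0 0 0 0 0.7; 0 0 0 0 0 0 0.4; 0 0 0 0 0 0 0.4; 0 0 0 0 0 0 0.4"
}}

```text
time_s: 3.7
eef_pos: [0.3561, -0.2506, 0.1026]
eef_rot: [0.0, 0.708, -0.707, 0.001]
wrist_force: [-0.3, -0.3, -0.1]
opening: 0.399
```

{"api": "move_arm", "payload": {
  "rows": "0 0 0 0 0 0 0; 0 0 0 0 0 0 0; 0 0 0 0 0 0 0; 0 0 0 0 0 0 0; 0 0 0 0 0 0 0"
}}

```text
time_s: 4.2
eef_pos: [0.3561, -0.2506, 0.1026]
eef_rot: [0.0, 0.708, -0.707, 0.001]
wrist_force: [-0.7, 0.5, 5.5]
opening: 0.238
```

{"api": "move_arm", "payload": {
  "rows": "0 0 -1 0 0 0 0; 0 0 -2 0 0 0 0; 0 0 -3 0 0 0 0; 0 0 -4 0 0 0 0; 0 0 -4 0 0 0 0; 0 0 0 0 0 0 0; 0 0 0 0 0 0 0"
}}

```text
time_s: 4.9
eef_pos: [0.3559, -0.2504, 0.2429]
eef_rot: [0.0, 0.708, -0.707, 0.001]
wrist_force: [-0.3, -0.1, -1.4]
opening: 0.236
```

```bash
python3 snap.py s2; python3 -c "
import cv2;a=cv2.imread('pics/s2_top.png')[200:340,240:420];cv2.imwrite('pics/s2z.png',cv2.resize(a,None,fx=4,fy=4))"
```

```text
5.0 [ 0.3551 -0.2495  0.2408] [[0.001, -1.0, -0.001], [-1.0, -0.001, 0.002], [-0.002, 0.001, -1.0]] 0.2370401131284425 [-0.28  0.08 -1.79] 0.0539 [-0.89 -0.07  2.01  0.    1.21  0.68]
```

View pics/s2z.png

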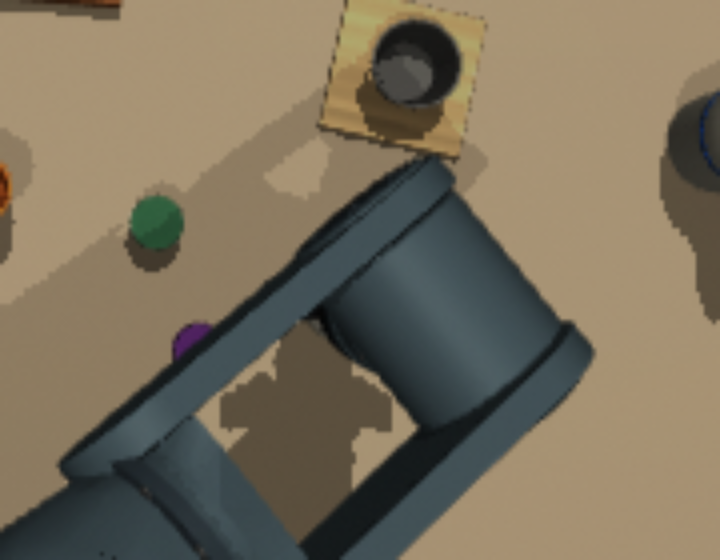

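{"api": "move_arm", "payload": {
  "rows": "-1.9 -0.52 0 0 0 0 0; -3.9 -1.1 0 0 0 0 0; -3.9 -1.1 0 0 0 0 0; -3.9 -1.1 0 0 0 0 0; -3.9 -1.1 0 0 0 0 0; -3.9 -1.1 0 0 0 0 0; -3.9 -1.1 0 0 0 0 0; -3.9 -1.1 0 0 0 0 0; -3.9 -1.1 0 0 0 0 0; -3.9 -1.1 0 0 0 0 0; -3.9 -1.1 0 0 0 0 0; -3.9 -1.1 0 0 0 0 0; -3.9 -1.1 0 0 0 0 0; -3.9 -1.1 0 0 0 0 0; -3.9 -1.1 0 0 0 0 0; -3.9 -1.1 0 0 0 0 0; -2 -1 0 0 0 0 0; 0 0 0 0 0 0 0; 0 0 0 0 0 0 0; 0 0 0 0 0 0 0"
}}

```text
time_s: 7.0
eef_pos: [0.5343, 0.3729, 0.2404]
eef_rot: [0.001, 0.707, -0.707, -0.0]
wrist_force: [-0.4, -0.6, -1.3]
opening: 0.233
```

```bash
python3 snap.py s3
```

```text
7.1 [0.5348 0.3729 0.2414] [[0.0, -1.0, -0.001], [-1.0, -0.0, -0.001], [0.001, 0.001, -1.0]] 0.22959994439475043 [ 0.04 -0.28 -0.88] 0.0539 [ 0.43  0.41  1.45 -0.    1.28  2.  ]
```

View pics/s3_side.png

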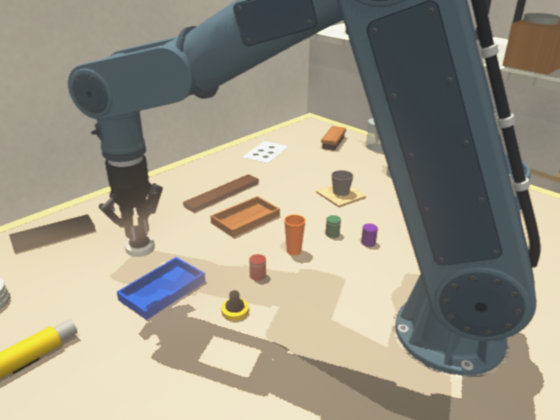

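View pics/s3_top.png

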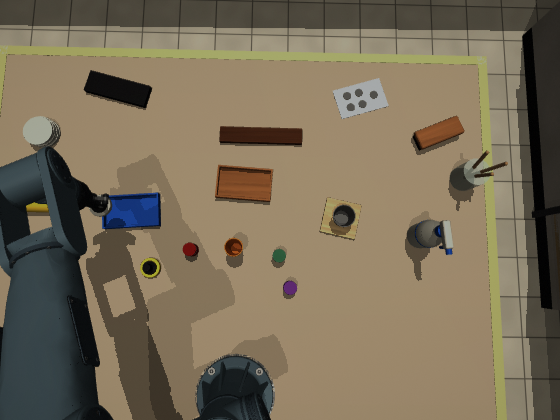

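```bash
python3 - <<'E'
from h import *
import pickle
C=pickle.load(open('s3.pkl','rb'))
for n in C:
    a=C[n]['color'].copy(); a=cv2.resize(a,None,fx=4,fy=4,interpolation=cv2.INTER_CUBIC)
    for z in(0,.016):
        u=((proj(C[n],circ(.03,z)+[.5348,.3729,.139])+.5)*4-.5).astype(int); cv2.polylines(a,[u],True,(255,0,255),1)
    if n=='side':
        h=a[640:860,1240:1500]; g=a[880:1080,440:680]
    else:
        h=a[760:980,1260:1480]; g=a[740:900,320:520]
    cv2.imwrite(f'pics/h_{n}.png',np.hstack([cv2.resize(h,(380,380)),cv2.resize(g,(380,380))]))
E
```

```text
(no output)
```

View pics/h_side.png

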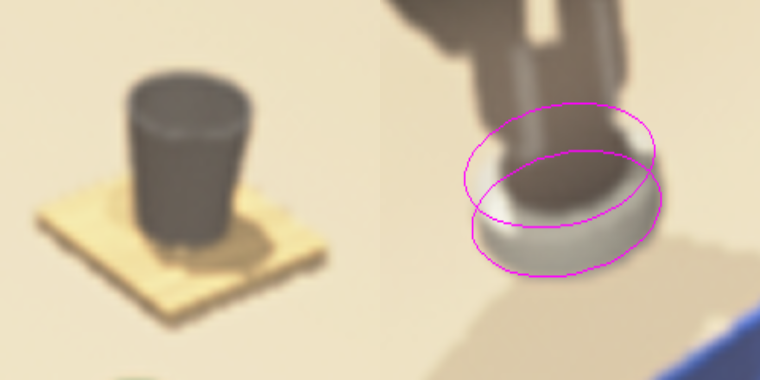

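View pics/h_top.png

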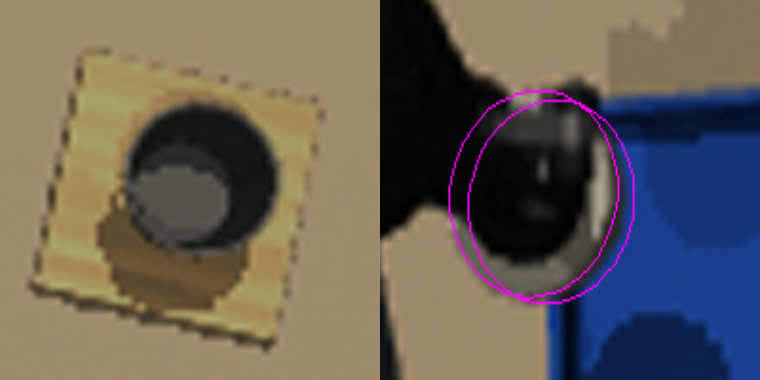

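{"api": "move_arm", "payload": {
  "rows": "0 0 2 0 0 0 0; 0 0 3 0 0 0 0; 0 0 3 0 0 0 0; 0 0 2.5 0 0 0 0; 0 0 1 0 0 0 0; 0 0 0.5 0 0 0 0; 0 0 0.5 0 0 0 0; 0 0 0.5 0 0 0 0; 0 0 0.2 0 0 0 0; 0 0 0 0 0 0 0; 0 0 0 0 0 0 0"
}}

```text
time_s: 8.2
eef_pos: [0.5353, 0.3742, 0.1104]
eef_rot: [-0.0, 0.708, -0.707, 0.0]
wrist_force: [-0.2, -0.4, -1.2]
opening: 0.235
```

{"api": "move_arm", "payload": {
  "rows": "0 0 0.1 0 0 0 0; 0 0 0.1 0 0 0 0; 0 0 0 0 0 0 0"
}}

```text
time_s: 8.5
eef_pos: [0.535, 0.374, 0.1078]
eef_rot: [0.0, 0.708, -0.707, -0.0]
wrist_force: [0.1, 0.4, -0.6]
opening: 0.231
```

{"api": "move_arm", "payload": {
  "rows": "0 0 0.1 0 0 0 0; 0 0 0 0 0 0 0; 0 0 0 0 0 0 0"
}}

```text
time_s: 8.8
eef_pos: [0.5351, 0.3741, 0.1076]
eef_rot: [0.0, 0.708, -0.707, 0.0]
wrist_force: [-3.0, -2.2, 5.8]
opening: 0.233
```

{"api": "move_arm", "payload": {
  "rows": "0 0 0 0 0 0 0.4; 0 0 0 0 0 0 0.6; 0 0 0 0 0 0 0.6; 0 0 -1 0 0 0 0.7; 0 0 -2 0 0 0 0.7; 0 0 -3 0 0 0 0.7; 0 0 -2 0 0 0 0.7; 2 3.3 0 0 0 0 0.7; 2.2 3.4 0 0 0 0 0.7; 2.2 3.4 0 0 0 0 0.7; 2.2 3.4 0 0 0 0 0.7; 2.1 3.2 0 0 0 0 0.7; 0 0 0 0 0 0 0.7; 0 0 0 0 0 0 0.7"
}}

```text
time_s: 10.2
eef_pos: [0.3684, 0.2668, 0.1879]
eef_rot: [-0.001, 0.708, -0.707, 0.0]
wrist_force: [0.8, -0.6, -0.0]
opening: 0.702
```

```bash
python3 snap.py s4;  python3 - <<'E'
import cv2,numpy as np
a=cv2.imread('pics/s4_top.png')[180:290,90:250];b=cv2.imread('pics/s4_side.png')[210:340,100:280]
cv2.imwrite('pics/s4z.png',np.hstack([cv2.resize(a,(390,300)),cv2.resize(b,(400,300))]))
E
```

```text
10.3 [0.3697 0.2674 0.188 ] [[0.001, -1.0, 0.003], [-1.0, -0.001, 0.001], [-0.001, -0.003, -1.0]] 0.6969610145884422 [-0.57  0.32 -0.24] 0.0539 [0.36 0.06 2.   0.   1.08 1.93]
```

View pics/s4z.png

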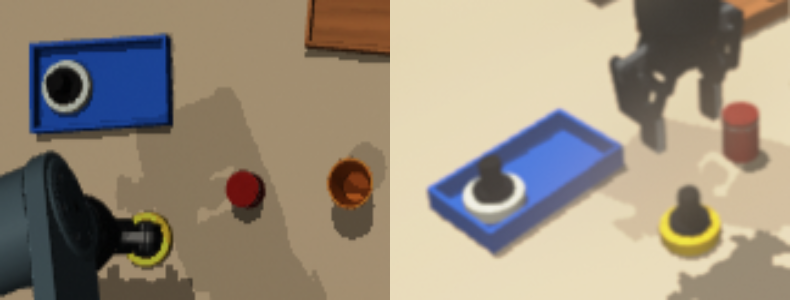

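{"api": "move_arm", "payload": {
  "rows": "0 0 2 0 0 0 0.7; 0 0 2.5 0 0 0 0.7; 0 0 2 0 0 0 0.7; 0 0 1.3 0 0 0 0.7; 0 0 0.7 0 0 0 0.6; 0 0 0 0 0 0 0.4; 0 0 0 0 0 0 0.4; 0 0 0 0 0 0 0; 0 0 0 0 0 0 0; 0 0 0 0 0 0 0; 0 0 0 0 0 0 0; 0 0 0 0 0 0 0; 0 0 0 0 0 0 0"
}}

```text
time_s: 11.6
eef_pos: [0.3691, 0.2672, 0.1029]
eef_rot: [-0.001, 0.708, -0.707, 0.0]
wrist_force: [0.1, 0.1, 6.8]
opening: 0.237
```

{"api": "move_arm", "payload": {
  "rows": "0 0 -1 0 0 0 0; 0 0 -2 0 0 0 0; 0 0 -3 0 0 0 0; 0 0 -2 0 0 0 0; -0.4 -2.5 0 0 0 0 0; -0.5 -3.2 0 0 0 0 0; -0.5 -3.5 0 0 0 0 0; -0.5 -3.5 0 0 0 0 0; -0.4 -3 0 0 0 0 0; -0.3 -1.6 0 0 0 0 0; 0 0 0 0 0 0 0; 0 0 2 0 0 0 0; 0 0 2.5 0 0 0 0; 0 0 1.5 0 0 0 0; 0 0 0.6 0 0 0 0; 0 0 0.4 0 0 0 0; 0 0 0.2 0 0 0 0; 0 0 0 0 0 0 0; 0 0 0 0 0 0 0"
}}

```text
time_s: 13.5
eef_pos: [0.5416, 0.2932, 0.1107]
eef_rot: [-0.001, 0.708, -0.707, 0.0]
wrist_force: [0.2, 0.3, -0.2]
opening: 0.233
```

{"api": "move_arm", "payload": {
  "rows": "0 0 0.1 0 0 0 0; 0 0 0.1 0 0 0 0; 0 0 0.1 0 0 0 0; 0 0 0 0 0 0 0; 0 0 0 0 0 0 0"
}}

```text
time_s: 14.0
eef_pos: [0.5414, 0.2931, 0.108]
eef_rot: [-0.0, 0.708, -0.707, 0.0]
wrist_force: [-3.3, -1.4, 6.2]
opening: 0.236
```

{"api": "move_arm", "payload": {
  "rows": "0 0 0 0 0 0 0.4; 0 0 0 0 0 0 0.6; 0 0 0 0 0 0 0.6; 0 0 -1 0 0 0 0.6; 0 0 -2 0 0 0 0.7; 0 0 -3 0 0 0 0.8; 0 0 -2 0 0 0 0.8; 2.4 1.9 0 0 0 0 0.8; 3.1 2.5 0 0 0 0 0.8; 3.1 2.5 0 0 0 0 0.8; 3.1 2.5 0 0 0 0 0.8; 3.1 2.5 0 0 0 0 0.8; 0 0 0 0 0 0 0.8; 0 0 0 0 0 0 0.8"
}}

```text
time_s: 15.4
eef_pos: [0.4227, 0.1445, 0.1878]
eef_rot: [0.001, -0.707, 0.707, -0.001]
wrist_force: [0.4, -0.3, 0.2]
opening: 0.8
```

```bash
python3 snap.py s5;  python3 - <<'E'
import cv2,numpy as np
a=cv2.imread('pics/s5_top.png')[180:290,90:250];b=cv2.imread('pics/s5_side.png')[210:340,100:280]
cv2.imwrite('pics/s5z.png',np.hstack([cv2.resize(a,(390,300)),cv2.resize(b,(400,300))]))
E
```

```text
15.5 [0.4235 0.1453 0.1878] [[0.001, -1.0, 0.002], [-1.0, -0.001, 0.0], [-0.0, -0.002, -1.0]] 0.8026786322450526 [-0.32 -1.34 -0.39] 0.0539 [0.06 0.04 2.02 0.   1.08 1.63]
```

View pics/s5z.png

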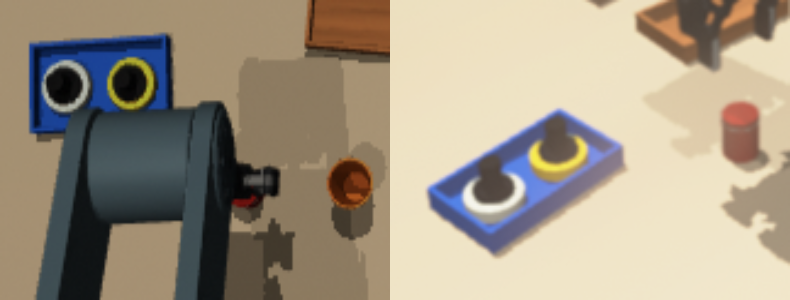

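{"api": "move_arm", "payload": {
  "rows": "0 0 2 0 0 0 0.8; 0 0 3 0 0 0 0.8; 0 0 2 0 0 0 0.8; 0 0 1.2 0 0 0 0.8; 0 0 0.8 0 0 0 0.8; 0 0 0 0 0 0 0.6; 0 0 0 0 0 0 0.6; 0 0 0 0 0 0 0; 0 0 0 0 0 0 0; 0 0 0 0 0 0 0; 0 0 0 0 0 0 0; 0 0 0 0 0 0 0"
}}

```text
time_s: 16.7
eef_pos: [0.4233, 0.1449, 0.0982]
eef_rot: [-0.001, 0.708, -0.707, 0.001]
wrist_force: [-0.9, -0.1, 6.0]
opening: 0.446
```

{"api": "move_arm", "payload": {
  "rows": "0 0 -1 0 0 0 0; 0 0 -2 0 0 0 0; 0 0 -3 0 0 0 0; 0 0 -2 0 0 0 0; 1.2 -2.1 0 0 0 0 0; 1.7 -3.2 0 0 0 0 0; 1.8 -3.3 0 0 0 0 0; 1.8 -3.3 0 0 0 0 0; 1.8 -3.3 0 0 0 0 0; 1.8 -3.3 0 0 0 0 0; 1.4 -2.6 0 0 0 0 0; 0 0 0 0 0 0 0; 0 0 2 0 0 0 0; 0 0 2.5 0 0 0 0; 0 0 1.5 0 0 0 0; 0 0 0.6 0 0 0 0; 0 0 0.4 0 0 0 0; 0 0 0.2 0 0 0 0; 0 0 0 0 0 0 0; 0 0 0 0 0 0 0"
}}

```text
time_s: 18.7
eef_pos: [0.6341, 0.0301, 0.1058]
eef_rot: [-0.0, 0.708, -0.707, 0.001]
wrist_force: [-0.3, 0.5, -1.7]
opening: 0.452
```

{"api": "move_arm", "payload": {
  "rows": "0 0 0.1 0 0 0 0; 0 0 0.1 0 0 0 0; 0 0 0.1 0 0 0 0; 0 0 0 0 0 0 0; 0 0 0 0 0 0 0"
}}

```text
time_s: 19.2
eef_pos: [0.6339, 0.0301, 0.1032]
eef_rot: [-0.0, 0.708, -0.707, 0.0]
wrist_force: [-4.1, -0.2, 7.3]
opening: 0.448
```

{"api": "move_arm", "payload": {
  "rows": "0 0 0 0 0 0 0.6; 0 0 0 0 0 0 0.7; 0 0 0 0 0 0 0.7; 0 0 -1 0 0 0 0.7; 0 0 -2.5 0 0 0 0.8; 0 0 -3 0 0 0 0.8; 0 0 -2 0 0 0 0.8; 1.5 2.2 0 0 0 0 0.8; 2 3 0 0 0 0 0.8; 2 3 0 0 0 0 0.8; 2 3 0 0 0 0 0.8; 2 3 0 0 0 0 0.8; 2 3 0 0 0 0 0.8; 2 3 0 0 0 0 0.8; 1.6 2.3 0 0 0 0 0.8; 0 0 0 0 0 0 0.8; 0 0 0 0 0 0 0.8"
}}

```text
time_s: 20.9
eef_pos: [0.409, -0.1216, 0.1877]
eef_rot: [0.0, -0.707, 0.707, -0.001]
wrist_force: [0.1, 0.9, 0.4]
opening: 0.801
```

```bash
python3 snap.py s6;  python3 - <<'E'
import cv2,numpy as np
a=cv2.imread('pics/s6_top.png')[150:310,170:370];b=cv2.imread('pics/s6_side.png')[160:290,200:400]
cv2.imwrite('pics/s6z.png',np.hstack([cv2.resize(a,(390,312)),cv2.resize(b,(400,312))]))
E
```

```text
21.0 [ 0.4096 -0.1211  0.1875] [[0.002, -1.0, 0.001], [-1.0, -0.002, -0.0], [0.0, -0.001, -1.0]] 0.8029889190017783 [-0.32 -0.32  0.52] 0.0539 [-0.57 -0.01  2.07  0.    1.08  1.  ]
```

View pics/s6z.png

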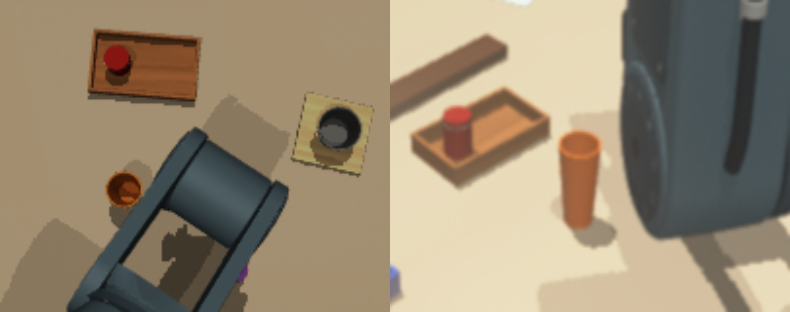

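Red tin is upright in the tray. Grasp green.

{"api": "move_arm", "payload": {
  "rows": "0 0 2 0 0 0 0.8; 0 0 3 0 0 0 0.8; 0 0 2 0 0 0 0.8; 0 0 1.2 0 0 0 0.8; 0 0 0.8 0 0 0 0.8; 0 0 0 0 0 0 0.6; 0 0 0 0 0 0 0.6; 0 0 0 0 0 0 0; 0 0 0 0 0 0 0; 0 0 0 0 0 0 0; 0 0 0 0 0 0 0; 0 0 0 0 0 0 0"
}}

```text
time_s: 22.2
eef_pos: [0.4095, -0.1216, 0.0981]
eef_rot: [-0.0, 0.708, -0.707, 0.001]
wrist_force: [-0.9, 1.1, 5.9]
opening: 0.448
```

{"api": "move_arm", "payload": {
  "rows": "0 0 -1 0 0 0 0; 0 0 -2 0 0 0 0; 0 0 -3 0 0 0 0; 0 0 -2 0 0 0 0; -0.7 -2 0 0 0 0 0; -1.1 -3.4 0 0 0 0 0; -1.1 -3.4 0 0 0 0 0; -1.2 -3.4 0 0 0 0 0; -1.2 -3.4 0 0 0 0 0; -1.2 -3.4 0 0 0 0 0; -0.9 -2.9 0 0 0 0 0; 0 0 0 0 0 0 0; 0 0 2 0 0 0 0; 0 0 2.5 0 0 0 0; 0 0 1.5 0 0 0 0; 0 0 0.6 0 0 0 0; 0 0 0.4 0 0 0 0; 0 0 0.2 0 0 0 0; 0 0 0 0 0 0 0; 0 0 0 0 0 0 0"
}}

```text
time_s: 24.2
eef_pos: [0.6282, -0.047, 0.1058]
eef_rot: [-0.0, 0.708, -0.707, 0.001]
wrist_force: [0.4, 1.7, -1.4]
opening: 0.447
```

{"api": "move_arm", "payload": {
  "rows": "0 0 0.1 0 0 0 0; 0 0 0.1 0 0 0 0; 0 0 0.1 0 0 0 0; 0 0 0 0 0 0 0; 0 0 0 0 0 0 0"
}}

```text
time_s: 24.7
eef_pos: [0.628, -0.0469, 0.1032]
eef_rot: [-0.0, 0.708, -0.707, 0.0]
wrist_force: [-3.9, 0.3, 6.6]
opening: 0.452
```

{"api": "move_arm", "payload": {
  "rows": "0 0 0 0 0 0 0.6; 0 0 0 0 0 0 0.7; 0 0 0 0 0 0 0.7; 0 0 -1.5 0 0 0 0.7; 0 0 -3 0 0 0 0.8; 0 0 -4 0 0 0 0.9; 0 0 -2 0 0 0 1; -0.7 2.2 0 0 0 0 1; -1 3.5 0 0 0 0 1; -1 3.5 0 0 0 0 1; -1 3.5 0 0 0 0 1; -1 3.5 0 0 0 0 1; -1 3.7 0 0 0 0 1; 0 0 0 0 0 0 1; 0 0 0 0 0 0 1"
}}

```text
time_s: 26.2
eef_pos: [0.4288, 0.0099, 0.2081]
eef_rot: [-0.001, 0.708, -0.707, 0.001]
wrist_force: [0.1, -0.5, -0.3]
opening: 1.0
```

```bash
python3 snap.py s7;  python3 - <<'E'
from h import *
import pickle
a=cv2.imread('pics/s7_top.png')[150:310,170:370];b=cv2.imread('pics/s7_side.png')[160:290,200:400]
cv2.imwrite('pics/s7z.png',np.hstack([cv2.resize(a,(390,312)),cv2.resize(b,(400,312))]))
C=pickle.load(open('s3.pkl','rb'))
# holder: plywood base + cup; base mask by chroma, cup by dark
from scipy.optimize import minimize
def seg(c,l,t,r,b):
    im=cv2.resize(c['color'][t:b,l:r],None,fx=4,fy=4,interpolation=cv2.INTER_CUBIC)
    lab=cv2.cvtColor(im,cv2.COLOR_BGR2LAB).astype(int); bg=np.median(lab.reshape(-1,3),axis=0)
    ply=(lab[...,2]-bg[2]>8)
    return im,lab,bg,ply
holdcup=np.vstack([circ(.034,.07),circ(.0255,.014),circ(.0255,.01)])
rois=dict(top=(312,188,374,250),side=(305,160,380,215))
msk={}
for n,ro in rois.items():
    im,lab,bg,ply=seg(C[n],*ro)
    dark=((lab[...,2]-bg[2]<-10)).astype(np.uint8)
    dark=cv2.morphologyEx(dark,cv2.MORPH_OPEN,np.ones((5,5)))
    k,lb,st,ce=cv2.connectedComponentsWithStats(dark)
    i=1+np.argmin(np.hypot(*(ce[1:]-[dark.shape[1]/2,dark.shape[0]/2]).T)-st[1:,4]*.01)
    m=np.zeros_like(dark); pts=np.argwhere(lb==i)[:,::-1].astype(np.int32); cv2.fillConvexPoly(m,cv2.convexHull(pts),1); msk[n]=m
def ren(n,p):
    u=(proj(C[n],holdcup+[p[0],p[1],p[2]])-np.array(rois[n][:2])+.5)*4-.5
    o=np.zeros_like(msk[n]); cv2.fillConvexPoly(o,cv2.convexHull((u*16).round().astype(np.int32)),1,8,4); return o
for names in(('top','side'),('top',),('side',)):
    def cost(x):
        p=[x[0],x[1],x[2] if len(names)>1 else 0]
        return sum(1-(ren(n,p)&msk[n]).sum()/(ren(n,p)|msk[n]).sum() for n in names)
    x0=np.array([.515,-.30,0]); r=minimize(cost,x0,method='Nelder-Mead',options=dict(initial_simplex=[x0,x0+[.015,0,0],x0+[0,.015,0],x0+[0,0,.01]],xatol=2e-4,fatol=1e-4)); 
    r=minimize(cost,r.x,method='Nelder-Mead',options=dict(initial_simplex=[r.x,r.x+[.006,0,0],r.x+[0,.006,0],r.x+[0,0,.006]],xatol=1e-4,fatol=1e-4)); 
    print(names,np.round(r.x,4),r.fun)
    if len(names)>1:
        out=[]
        for n in names:
            im=seg(C[n],*rois[n])[0].copy()
            cv2.drawContours(im,cv2.findContours(msk[n],0,1)[0],-1,(255,255,0),1)
            cv2.drawContours(im,cv2.findContours(ren(n,r.x),0,1)[0],-1,(255,0,255),1); out.append(cv2.resize(im,(380,380)))
        cv2.imwrite('pics/hold.png',np.hstack(out))
E
```

```text
26.3 [0.43   0.0094 0.2081] [[0.001, -1.0, 0.003], [-1.0, -0.001, -0.001], [0.001, -0.003, -1.0]] 0.999022902813414 [ 0.29 -0.15  0.57] 0.0539 [-0.26 -0.04  2.05 -0.    1.13  1.31]
('top', 'side') [ 0.5287 -0.3124 -0.0063] 0.35254072122395796
('top',) [ 0.5282 -0.3102 -0.0006] 0.08893135381449357
('side',) [ 0.5284 -0.3201  0.0011] 0.26771951989892606
```

View pics/s7z.png

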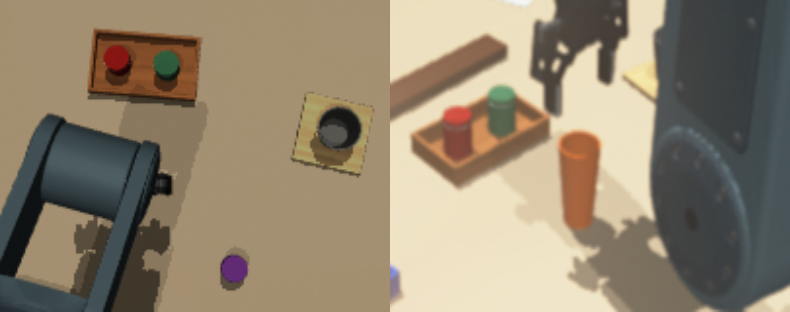

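View pics/hold.png

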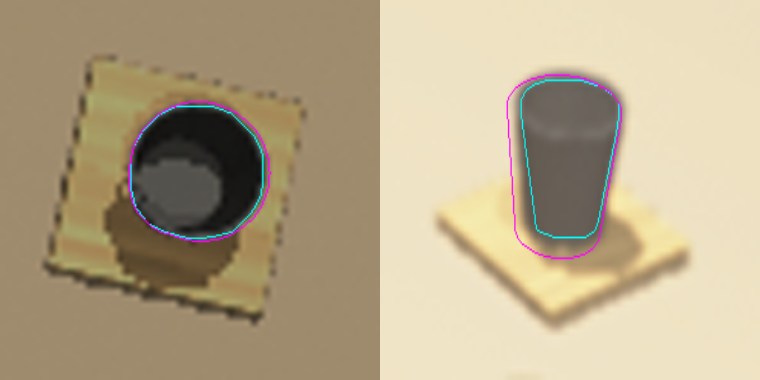

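```bash
python3 - <<'E'
from h import *
import pickle
C=pickle.load(open('s3.pkl','rb'))
print(onz(C['side'],(341.9,174.9),.07),onz(C['side'],(342.4,175.3),.07),onz(C['top'],(344.1,215.6),.07))
for n,p in(('side',(.528,-.311,0)),('top',(.528,-.311,0))):
    im=cv2.resize(C[n]['color'],None,fx=8,fy=8,interpolation=cv2.INTER_CUBIC)
    for r,z in((.034,.07),(.0225,.01)):
        u=((proj(C[n],circ(r,z)+p)+.5)*8-.5).astype(int); cv2.polylines(im,[u],True,(255,0,255),1)
    x,y=(305,160) if n=='side' else (318,190)
    cv2.imwrite(f'pics/hh_{n}.png',im[y*8:y*8+400,x*8:x*8+ 500])
E
```

```text
[ 0.52097288 -0.30668485  0.07      ] [ 0.51828099 -0.30562326  0.07      ] [ 0.52741116 -0.31125305  0.07      ]
```

View pics/hh_side.png

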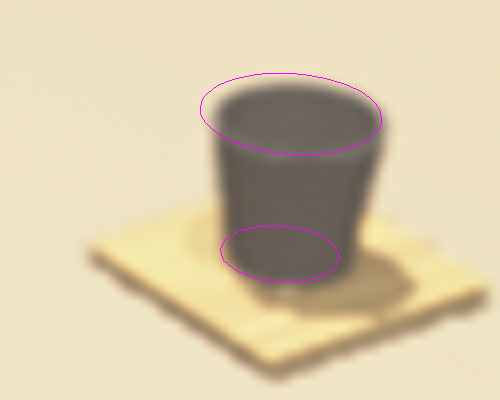

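View pics/hh_top.png

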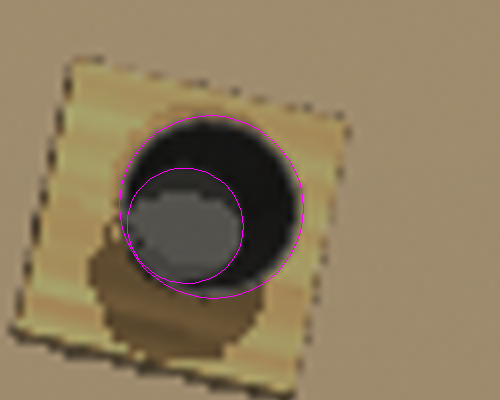

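{"api": "move_arm", "payload": {
  "rows": "0 0 1.5 0 0 0 1; 0 0 2 0 0 0 1; 0 0 2 0 0 0 1; 0 0 1.2 0 0 0 1; 0 0 0.5 0 0 0 1; 0 0 0 0 0 0 0.75; 0 0 0 0 0 0 0.75; 0 0 0 0 0 0 0; 0 0 0 0 0 0 0; 0 0 0 0 0 0 0; 0 0 0 0 0 0 0; 0 0 0 0 0 0 0"
}}

```text
time_s: 27.5
eef_pos: [0.4296, 0.0097, 0.1363]
eef_rot: [-0.001, 0.708, -0.707, 0.001]
wrist_force: [-0.7, 0.4, 6.8]
opening: 0.602
```

{"api": "move_arm", "payload": {
  "rows": "0 0 -1 0 0 0 0; 0 0 -2 0 0 0 0; 0 0 -3 0 0 0 0; 0 0 -4 0 0 0 0; 0 0 0 0 0 0 0; 2 -0.6 0 0 0 0 0; 3.6 -1.1 0 0 0 0 0; 3.6 -1.1 0 0 0 0 0; 3.6 -1.1 0 0 0 0 0; 3.6 -1.1 0 0 0 0 0; 3.6 -1.1 0 0 0 0 0; 3.6 -1.1 0 0 0 0 0; 3.6 -1.1 0 0 0 0 0; 3 -0.9 0 0 0 0 0; 2 -0.5 0 0 0 0 0; 0 0 0 0 0 0 0; 0 0 0 0 0 0 0; 0 0 0 0 0 0 0"
}}

```text
time_s: 29.3
eef_pos: [0.5257, -0.3108, 0.2346]
eef_rot: [-0.0, 0.708, -0.706, -0.001]
wrist_force: [-0.2, -0.4, -1.3]
opening: 0.599
```

```bash
python3 snap.py s8;  python3 - <<'E'
import cv2,numpy as np
a=cv2.imread('pics/s8_top.png')[160:280,280:420];b=cv2.imread('pics/s8_side.png')[110:230,280:420]
cv2.imwrite('pics/s8z.png',np.hstack([cv2.resize(a,(390,334)),cv2.resize(b,(400,334))]))
E
```

```text
29.4 [ 0.5259 -0.3108  0.2349] [[0.002, -1.0, -0.0], [-1.0, -0.002, 0.0], [-0.0, 0.0, -1.0]] 0.6027240266018924 [-0.14 -0.35 -0.97] 0.0539 [-0.73  0.33  1.57  0.    1.24  0.84]
```

View pics/s8z.png

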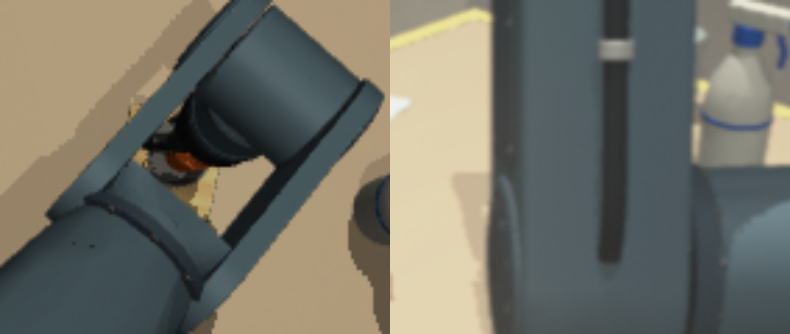

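```bash
python3 - <<'E'
from h import *
import pickle
C=pickle.load(open('s7.pkl','rb'))
def cen(c,roi,f):
    l,t,r,b=roi; im=cv2.resize(c['color'][t:b,l:r],None,fx=4,fy=4,interpolation=cv2.INTER_CUBIC)
    m=f(cv2.cvtColor(im,cv2.COLOR_BGR2HSV).astype(int)).astype(np.uint8)
    m=cv2.morphologyEx(m,cv2.MORPH_OPEN,np.ones((5,5)))
    k,lb,st,ce=cv2.connectedComponentsWithStats(m); i=1+st[1:,4].argmax()
    pts=np.argwhere(lb==i)[:,::-1]; e=cv2.minAreaRect(pts.astype(np.float32))
    x,y,w,h=st[i][:4]
    return ((x+w/2-.5)+.5)/4-.5+l,((y+h/2-.5)+.5)/4-.5+t,w/4,h/4,st[i][4]/16
for nm,f in(('red',lambda h:((h[...,0]<4)|(h[...,0]>174))&(h[...,1]>150)),('green',lambda h:(h[...,0]>50)&(h[...,0]<100)&(h[...,1]>70))):
  for n,roi in(('top',(210,160,280,205)),('side',(200,190,290,240))):
    u=cen(C[n],roi,f); print(nm,n,np.round(u,2),np.round(onz(C[n],u[:2],.055 if n=='top' else .03),4))
E
```

```text
red top [229.38 180.62  13.25  15.25 152.31] [0.6297 0.0319 0.055 ]
red side [233.25 207.88  12.     5.75  54.5 ] [0.6586 0.0058 0.03  ]
green top [255.   183.12  12.5   14.75 145.19] [ 0.6234 -0.0454  0.055 ]
green side [255.5  198.75  11.     5.    46.5 ] [ 0.6518 -0.0738  0.03  ]
```

{"api": "move_arm", "payload": {
  "rows": "0.1 -0.2 1 0 0 0 0; 0 0 1.5 0 0 0 0; 0 0 1 0 0 0 0; 0 0 1 0 0 0 0; 0 0 1 0 0 0 0; 0 0 1 0 0 0 0; 0 0 0 0 0 0 0; 0 0 0 0 0 0 0"
}}

```text
time_s: 30.2
eef_pos: [0.528, -0.313, 0.1696]
eef_rot: [0.0, 0.708, -0.707, -0.0]
wrist_force: [0.1, -0.4, -1.1]
opening: 0.598
```

{"api": "move_arm", "payload": {
  "rows": "0 0 0.5 0 0 0 0; 0 0 0.4 0 0 0 0; 0 0 0.4 0 0 0 0; 0 0 0.3 0 0 0 0; 0 0 0 0 0 0 0; 0 0 0 0 0 0 0"
}}

```text
time_s: 30.8
eef_pos: [0.528, -0.313, 0.1538]
eef_rot: [-0.0, 0.708, -0.707, -0.0]
wrist_force: [0.9, 1.2, -1.0]
opening: 0.596
```

{"api": "move_arm", "payload": {
  "rows": "0 0 0.1 0 0 0 0; 0 0 0.1 0 0 0 0; 0 0 0.1 0 0 0 0; 0 0 0 0 0 0 0; 0 0 0 0 0 0 0"
}}

```text
time_s: 31.3
eef_pos: [0.528, -0.313, 0.1509]
eef_rot: [-0.0, 0.708, -0.707, -0.0]
wrist_force: [-0.1, -0.4, -0.3]
opening: 0.601
```

{"api": "move_arm", "payload": {
  "rows": "0 0 0.1 0 0 0 0; 0 0 0 0 0 0 0; 0 0 0 0 0 0 0"
}}

```text
time_s: 31.6
eef_pos: [0.5282, -0.3131, 0.1503]
eef_rot: [-0.0, 0.708, -0.707, 0.0]
wrist_force: [-1.1, -0.3, 4.0]
opening: 0.599
```

{"api": "move_arm", "payload": {
  "rows": "0 0 0 0 0 0 0.65; 0 0 0 0 0 0 0.75; 0 0 0 0 0 0 0.85; 0 0 0 0 0 0 0.85; 0 0 -1 0 0 0 0.85; 0 0 -2 0 0 0 0.85; 0 0 -3 0 0 0 0.85; 0 0 -4 0 0 0 0.85; -2 0 -3 0 0 0 0.85; -3.5 0.5 -1 0 0 0 0.85; -3.5 0.5 -1 0 0 0 0.85; -3.5 0.5 -1 0 0 0 0.85; -3.5 0.5 -1 0 0 0 0.85; -3.5 0.5 -1 0 0 0 0.85; -3.5 0.5 0 0 0 0 0.85; -3.5 0.5 0 0 0 0 0.85; -3.5 0.5 0 0 0 0 0.85; -3.5 0.5 0 0 0 0 0.85; -3.5 0.5 0 0 0 0 0.85; -3.5 0.5 0 0 0 0 0.85"
}}

```text
time_s: 33.6
eef_pos: [0.472, 0.0933, 0.3309]
eef_rot: [-0.0, 0.708, -0.707, 0.0]
wrist_force: [-0.3, 0.6, -0.5]
opening: 0.853
```

{"api": "move_arm", "payload": {
  "rows": "-3.5 0.5 0 0 0 0 0.85; -3.5 0.5 0 0 0 0 0.85; -3.5 0.5 0 0 0 0 0.85; -3.5 0.5 0 0 0 0 0.85; -3.5 0.5 0 0 0 0 0.85; 0 0 0 0 0 0 0.85; 0 0 0 0 0 0 0.85"
}}

```text
time_s: 34.3
eef_pos: [0.4469, 0.2674, 0.3304]
eef_rot: [-0.0, 0.708, -0.706, 0.0]
wrist_force: [-1.2, -0.1, -0.1]
opening: 0.851
```

```bash
python3 snap.py s9;  python3 - <<'E'
import cv2,numpy as np
a=cv2.imread('pics/s9_top.png')[180:250,310:380];b=cv2.imread('pics/s9_side.png')[140:220,300:390]
cv2.imwrite('pics/s9z.png',np.hstack([cv2.resize(a,(400,400)),cv2.resize(b,(400,400))]))
E
```

```text
34.4 [0.4473 0.2662 0.3302] [[0.001, -1.0, 0.0], [-1.0, -0.001, -0.0], [0.0, -0.0, -1.0]] 0.8502347934630887 [ 0.21  0.19 -0.87] 0.0539 [ 0.31  0.04  1.71 -0.    1.39  1.88]
```

View pics/s9z.png

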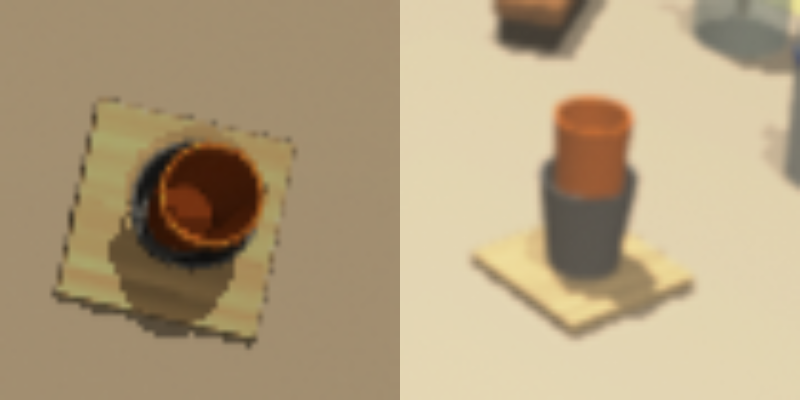

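View pics/s9_side.png

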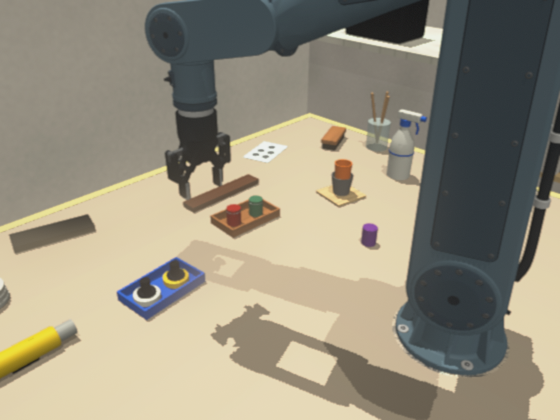

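View pics/s9_top.png

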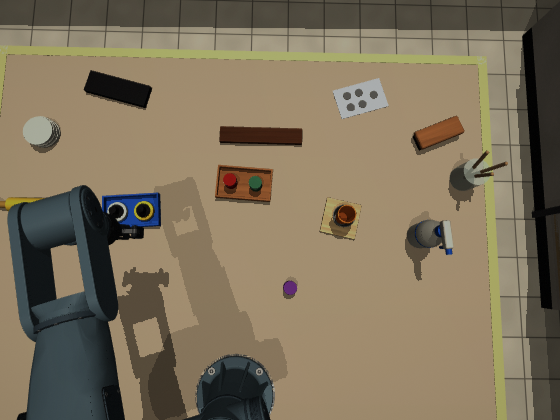

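```bash
python3 - <<'E'
from h import *
import pickle
C=pickle.load(open('s9.pkl','rb'))
out=[]
for n in C:
    im=cv2.resize(C[n]['color'],None,fx=8,fy=8,interpolation=cv2.INTER_CUBIC)
    p=(.528,-.3115,0) if n=='top' else (.5265,-.3145,0)
    for r,z,col in((.034,.07,(255,0,255)),(.027,.109,(255,255,0))):
        u=((proj(C[n],circ(r,z)+p)+.5)*8-.5).astype(int); cv2.polylines(im,[u],True,col,1)
    x,y=(315,150) if n=='side' else (320,190)
    out.append(im[y*8:y*8+400,x*8:x*8+400])
cv2.imwrite('pics/s9c.png',np.hstack(out))
E
```

```text
(no output)
```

View pics/s9c.png

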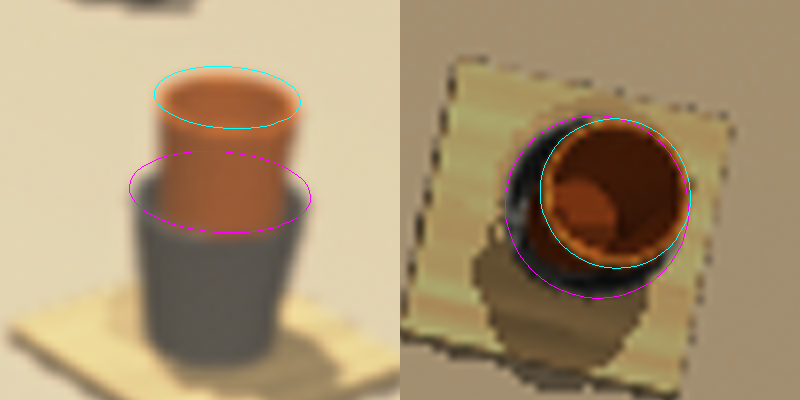

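```bash
python3 -c "
from bench import ctrl
print(ctrl.hand_in()); print(ctrl.get_obs()['time_s'])"
```

```text
the job is handed in; nothing more can be done
None
the job is handed in; nothing more can be done
```

The bench is cleared and I handed the job in at about 34 s of the 115 s allowed; the hand-in gives no verdict.

- **Heads:** the felt and foam heads are in the blue tray, working face down. I released each only once the wrist force showed contact, at the height expected for the tray floor.
- **Tins:** the red and green tins stand upright in the wooden tray, set down the same way.
- **Cup:** the orange cup reached the holder floor at the height expected from the grasp (tool at 0.1503 m). In both cameras its rim sits the expected height above the holder's rim, and it looks centred.
- **Bystanders:** the spray bottle and board look unmoved in the last pictures, and the arm ended clear of everything.

**Disagreements in the measurements:**
- The two cameras differed by about 2–4 mm in x and y, so I used averaged positions, corrected for the cup by where the tins had been released.
- The side-view fits for the wooden tray and the holder were poor, so those places rest mostly on the top view.
- The arm hid the holder from the side camera while I lowered the cup, so I relied on height and wrist force there.

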